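Try the lid, free the slide lock, hold the case open

TASK

Before touching the red slide lock, give the lid of the aluminium equipment case a light upward tug by its black grip to learn whether it is caught. If it is caught, do not force it: slide the red knob to the other end of its track and lift again; then raise the lid by the grip to about half open (some 50 degrees) and finish there, holding it steady by the grip, because the lid falls shut when let go and a colleague needs to reach the amplifier inside. Leave the other things on the bench where they are.

Things in the scene. Friction and masses are not known exactly. Their poses are not given: they have to be found in the camera images.
- case: Aluminium equipment case fixed to the bench, 240 deep (its x) x 270 wide (its y); origin on the bench at the middle of its width, 140 mm behind its front face and 100 mm before its back, its z up. Its front (-x) faces the robot, turned up to 20 degrees either way. The front 60 mm (x -140 to -80) is a fixed ledge, top 88 mm above the bench, which carries the slide lock; the lid (top 102 mm above the bench when shut) covers x -100 to +100.
- lid: Aluminium lid, 200 x 270 x 10 mm, with its black grip and, under the middle of its front edge, a small steel strike (8 mm wide, 36 mm long) that reaches into the ledge, where the lock may catch it. Its origin is the middle of the lid's hinge line, at case x +100, y 0, z 90 mm; the line runs along the case's y axis. Its axes are the case's when shut and turn with it.
- lid_angle (a joint): Lid angle in rad about the hinge: 0 shut, grows as the front edge rises, stops at 1.3. The lid with grip and strike weighs about 0.35 to 0.75 kg, swings freely and falls shut from any angle. If caught, it has about 0.035 rad of play (7 mm at the front edge) and then stops firmly; if not caught it just keeps rising with about 2 to 5 N at the grip.
- grip_foot (a point): Foot of the upright black plastic grip on the lid near its front edge: 36 (along case x) x 14 (along case y) x 46 mm tall. This point is the middle of its foot, on the lid's top face, 165 mm in front of the hinge and 12 mm above the hinge line when shut; its axes are the case's when shut, and it turns with the lid. Can be pinched across its 14 mm width (along the case's y) from straight above, and turns between the fingers as the lid tilts.
- grip_top (a point): Centre of the top of the grip, 46 mm above its foot (148 mm above the bench when the lid is shut).
- lock_travel (a joint): Travel of the slide lock in m along the case's +y (leftwards seen from the robot): it starts at its right-hand end (0 to 0.001), the other end is at 0.03. Stiff (about 2.5 to 4 N) and stays where it is left. One end catches the lid and the other leaves it free, but which is which changes from start to start and cannot be seen (teeth are inside the ledge); now and then neither end catches.
- lock: Red upright knob of the slide lock on the ledge, 14 (case x) x 16 (case y) x 34 mm tall. Origin at its foot, on the ledge top 88 mm above the bench, at case x -122, y -15 mm at the start (+15 at the other end). Its axes are the case's. 57 mm in front of the grip's centre.
- knob_top (a point): Centre of the top of the red knob, 35 mm above its origin (123 mm above the bench).
- gel_bottle: Bystander to leave alone: white gel bottle with blue cap, 48 dia x 130, sizes in mm; origin at the centre of its underside.
- paste_jar: Bystander to leave alone: white paste jar with green cap, 60 dia x 50, sizes in mm; origin at the centre of its underside.
- mug: Bystander to leave alone: blue ceramic mug, handle to its +y, 80 dia x 90, sizes in mm; origin at the centre of its underside.
- relay_box: Bystander to leave alone: flat black electronics box, 70 x 110 x 22, sizes in mm; origin at the centre of its underside.
- mouse: Bystander to leave alone: grey computer mouse, 100 x 58 x 34, sizes in mm; origin at the centre of its underside.
- screwdriver: Bystander to leave alone: yellow screwdriver lying flat, 160 long, up to 30 high, sizes in mm; origin at the centre of its underside.
- parts_tin: Bystander to leave alone: open dark tin, 80 x 80 x 30, sizes in mm; origin at the centre of its underside.

How it is judged:
By the outcome, as a careful person would: the job done as asked, in the order asked, and still so for the second after the job is handed in, while the arm keeps its last pose, push and grip.
It also fails if it takes over 54 s, if anything falls off the work surface, if the arm or the gripper's body presses on something with over 40 N, if the wrist force passes 120 N, or if a joint passes its speed limit or range.

ROBOT

A 6-joint arm with a two-finger parallel gripper is mounted at the origin on the work surface. World frame = base frame: x ahead of the robot, y to its left, z up, the work surface at z = 0. Lengths are in m, angles in rad, forces in N, time in s.
With the tool pointing down it reaches from about 0.275 to 0.85 m from the base axis. Payload 19 kg.
Tool frame: the origin (TCP) lies on the front face of the gripper's body, between the roots of the fingers; the fingertips stand 73 mm ahead of it and the grasp point (between the pads) lies 54 mm ahead of it; z points along the fingers, y is the direction in which the jaws open and shut (so a half turn about z gives the same grasp; the last joint's range is limited). The gripper opens to 85 mm and grips with 20 to 120 N. Pads are 22 mm wide; open, the fingers measure 114 mm over their backs; the gripper's body (76 mm by 85 mm) begins 54 mm behind the grasp point. The pads swing forward as they close: fully open they stand 13 mm farther back than shut.
Start: joints at [-1.37, 0.15, 1.437, -0, 1.554, -0.134], TCP at [0.189, -0.543, 0.304] pointing down, gripper open.
Joint ranges: [-2.8, 2.8], [-0.68, 2.1], [0.12, 2.68], [-1.39, 4.53], [0.16, 2.79], [-2.81, 2.81]. Speed limits (rad/s): [1.89, 1.89, 2.22, 3.01, 3.01, 3.01].

INTERFACE

Orientations are given as a unit quaternion [w, x, y, z].
In Python, from rig import bot, gripper_open, grasp, capture, order gives the robot as it stands. Calls block until the motion is done:
- bot.goto(position, orientation): joint-space move of the TCP to a pose.
- bot.line_to(position, orientation=None, speed=0.15, stop_force=None): straight line of the TCP; orientation=None keeps the orientation; speed is the mean speed in m/s. With stop_force (N) it stops when the force on the tool has changed by that much, and returns True; else False.
- bot.set_joints(angles): joint-space move.
- gripper_open() and grasp(force=None): open the fingers fully, or close them until they stop; force is the grip in N (None keeps the last).
- bot.wait(seconds).
- bot.solve_ik(position, orientation): joint angles nearest the present ones, or None.
- capture(name): name is "side" or "top"; returns a dict with "color" (384x512x3 uint8, red, green, blue), "K" (3x3 intrinsics, pixels), "cam_to_world" (4x4, takes a point from camera to world coordinates). Camera axes: x right, y down, z forward; pixel columns grow to the right and rows downward; lengths in m; the calibration is good to about 2 mm. A picture is of the moment at which its call begins. There is no depth.
A pose or a line that the arm cannot do raises bot.Unreachable and nothing moves.
- order.job_done(): hands the job in, once; it reports no verdict.
Readings, each from a call of its own:
- bot.read_t(): time.
- bot.read_q(): joint angles.
- bot.read_joint_vel(): joint speeds.
- bot.read_joint_torque(): joint torques, N m.
- bot.read_ee_pos(): TCP position.
- bot.read_eef_rot(): TCP orientation.
- bot.read_force(): force on the tool from outside, world axes, zero at the start.
- bot.read_ft_torque(): the same for the moment, N m.
- bot.read_finger_gap(): opening from 0.0 (shut) to 1.0 (fully open).
Only numpy, scipy, OpenCV 4.12 (cv2) and the standard library are available. Lean on these libraries where they do the work, as an engineer would, in place of code of your own. Each camera call takes 0.05 s, during which the arm holds its last target. There are 200 camera calls.

## Working session

There is one attempt and no reset: what is moved stays moved. The work goes in short steps, each a Python script; the robot and the scene stay as the last script left them, time stands still between calls to the robot, and variables do not carry over. Pictures are saved under pics/ and viewed, about 8 in all and at most 12, crops included, and the job is handed in when it is done.

```bash
mkdir -p pics; ls; python3 - <<'E'
from rig import *
import cv2
for n in("side","top"):
    c=capture(n); cv2.imwrite(f"pics/{n}0.png",c["color"][:,:,::-1]); print(c["K"].tolist(),c["cam_to_world"].round(4).tolist())
print(bot.read_t(),bot.read_eef_rot(),bot.read_force())
E
```

```text
pics
[[348.5305881812084, 0.0, 247.13020053594136], [0.0, 348.5305881812084, 191.9325906239996], [0.0, 0.0, 1.0]] [[-0.9129, -0.3223, 0.2504, 0.328], [-0.4078, 0.6979, -0.5887, 0.6333], [0.015, -0.6396, -0.7686, 0.8593], [0.0, 0.0, 0.0, 1.0]]
[[381.8206138743284, 0.0, 253.67821499520755], [0.0, 381.8206138743284, 195.02831507116187], [0.0, 0.0, 1.0]] [[0.0059, -0.9918, 0.1278, 0.4577], [-1.0, -0.0065, -0.004, 0.0612], [0.0048, -0.1277, -0.9918, 1.209], [0.0, 0.0, 0.0, 1.0]]
0.1 [-5.51963355e-04  9.86023693e-01  1.66604241e-01 -9.72561693e-06] [ 0.17261127 -0.94350891  0.28562498]
```

View pics/side0.png

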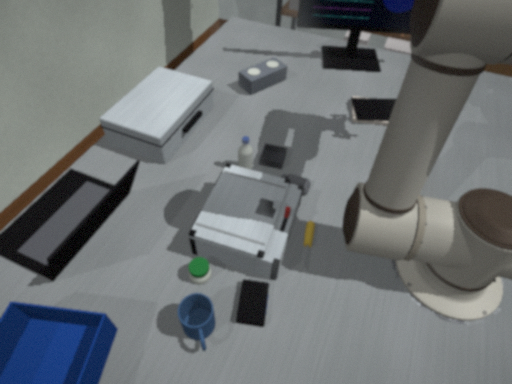

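View pics/top0.png

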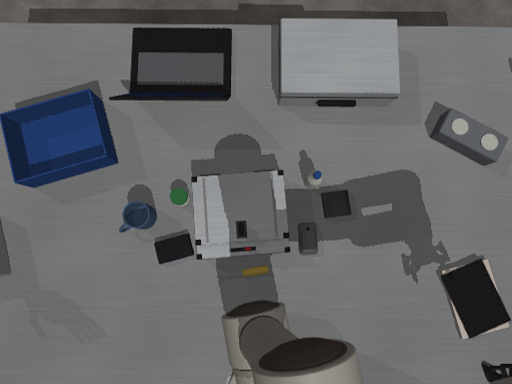

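The top view shows the case around (240,213), with the black grip near (241,229) and the red knob near (243,249). The side view agrees. I'll enlarge both.

```bash
python3 - <<'E'
import cv2,numpy as np
t=cv2.imread("pics/top0.png")[160:285,170:340]; s=cv2.imread("pics/side0.png")[150:280,180:330]
a=cv2.resize(t,None,fx=4.6,fy=4.6,interpolation=cv2.INTER_CUBIC)
cv2.imwrite("pics/topc.png",a)
h=cv2.imread("pics/top0.png").astype(int); 
for n in("top","side"):
    h=cv2.imread(f"pics/{n}0.png").astype(int); m=(h[:,:,2]>h[:,:,1]+50)&(h[:,:,2]>h[:,:,0]+50)&(h[:,:,1]<70)
    ys,xs=np.nonzero(m); print(n,len(xs)); print(list(zip(xs,ys))[:60] if len(xs)<60 else (xs.mean(),ys.mean()))
E
```

```text
top 20
[(np.int64(246), np.int64(247)), (np.int64(247), np.int64(247)), (np.int64(248), np.int64(247)), (np.int64(249), np.int64(247)), (np.int64(245), np.int64(248)), (np.int64(246), np.int64(248)), (np.int64(247), np.int64(248)), (np.int64(248), np.int64(248)), (np.int64(249), np.int64(248)), (np.int64(250), np.int64(248)), (np.int64(245), np.int64(249)), (np.int64(246), np.int64(249)), (np.int64(247), np.int64(249)), (np.int64(248), np.int64(249)), (np.int64(249), np.int64(249)), (np.int64(250), np.int64(249)), (np.int64(246), np.int64(250)), (np.int64(247), np.int64(250)), (np.int64(248), np.int64(250)), (np.int64(249), np.int64(250))]
side 20
[(np.int64(287), np.int64(207)), (np.int64(286), np.int64(208)), (np.int64(287), np.int64(208)), (np.int64(288), np.int64(208)), (np.int64(286), np.int64(209)), (np.int64(287), np.int64(209)), (np.int64(288), np.int64(209)), (np.int64(286), np.int64(210)), (np.int64(287), np.int64(210)), (np.int64(288), np.int64(210)), (np.int64(286), np.int64(211)), (np.int64(287), np.int64(211)), (np.int64(288), np.int64(211)), (np.int64(286), np.int64(212)), (np.int64(287), np.int64(212)), (np.int64(286), np.int64(213)), (np.int64(287), np.int64(213)), (np.int64(286), np.int64(214)), (np.int64(287), np.int64(214)), (np.int64(286), np.int64(215))]
```

View pics/topc.png

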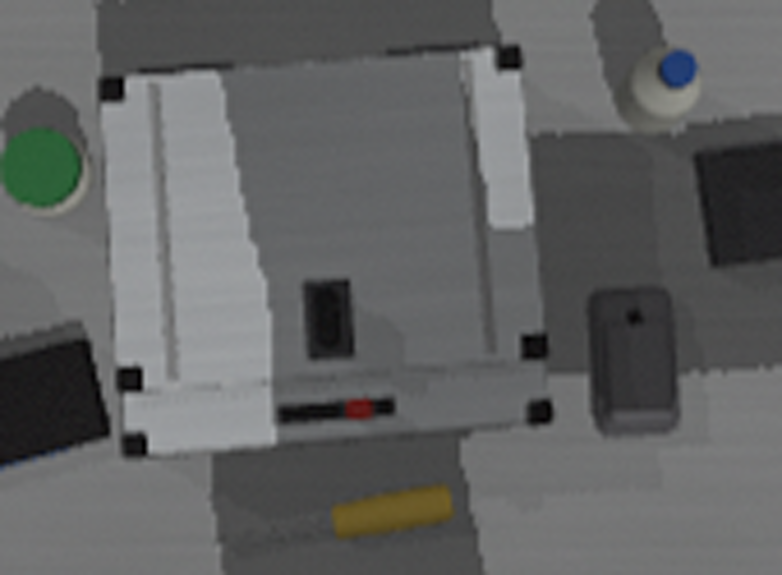

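Crop findings: outer lid corners are at (100,78) and (521,45). The ledge front corners are at (124,457) and (552,422). The grip top is at about (328,318), and the knob at (359,408) sits at the right end of its slot. Now I'll fit the case pose.

```bash
cat > fit.py <<'E'
import numpy as np
from scipy.optimize import least_squares
def proj(K,T,P):
    p=(np.asarray(P)-T[:3,3])@T[:3,:3]; p=p@K.T; return p[:,:2]/p[:,2:]
def world(q,P):
    P=np.atleast_2d(P); c,s=np.cos(q[2]),np.sin(q[2])
    return np.c_[q[0]+c*P[:,0]-s*P[:,1], q[1]+s*P[:,0]+c*P[:,1], P[:,2]]
E
python3 - <<'E'
from rig import *
from fit import *
c=capture("top"); d=capture("side")
P=np.array([[100,135,102],[100,-135,102],[-140,135,88],[-140,-135,88],[-65,0,148],[-122,-15,120]])/1e3
u=np.array([[100,78],[521,45],[124,457],[552,422],[328,318],[359,408]])/4.6+[169.6,159.6]
f=lambda q:(proj(c["K"],c["cam_to_world"],world(q,P))-u).ravel()
r=least_squares(f,[.4,.05,0]); print(r.x,f(r.x).round(1))
print("side knob mid",proj(d["K"],d["cam_to_world"],world(r.x,[[-.122,-.015,.110]])), "seen 287,211")
print(world(r.x,[[-.065,0,.148],[-.122,-.015,.123],[.1,0,.09]]))
np.save("q.npy",r.x)
E
```

```text
[0.56571343 0.09756732 0.08406363] [-0.1 -0.  -0.1  0.2  0.2 -0.1 -0.   0.1 -0.2 -0.3  0.2  0.3]
side knob mid [[288.22819981 210.53248889]] seen 287,211
[[0.50094297 0.09210961 0.148     ]
 [0.44540372 0.0723766  0.123     ]
 [0.66536031 0.10596378 0.09      ]]
```

Pose fits to about 0.3 px, and the side view agrees to about 1 px. Now I'll grip the lid and tug it lightly along the tangent of its arc.

```bash
cat > h.py <<'E'
from rig import *
from fit import *
q=np.load("q.npy"); O=[0,np.cos(q[2]/2),np.sin(q[2]/2),0]; H=.028   # pinch height on the grip
def tcp(p): return world(q,p)[0]+[0,0,.054]
def lid(th,h=H,x0=0.): # grasp point on the grip at lid angle th
    r=np.array([-.165+x0,.012+h]); c,s=np.cos(th),np.sin(th)
    return tcp([.1+r[0]*c+r[1]*s,0,.09-r[0]*s+r[1]*c])
def st(m): print(m,round(bot.read_t(),2),bot.read_ee_pos().round(4),"F",bot.read_force().round(1),"gap",round(bot.read_finger_gap(),3),flush=True)
E
python3 - <<'E'
from h import *
bot.goto(lid(0)+[0,0,.07],O); st("above")
print(bot.line_to(lid(0),speed=.1,stop_force=8)); st("down")
grasp(40); st("grasp")
print(bot.line_to(lid(.08),speed=.02,stop_force=9)); st("tug")
import cv2; c=capture("side"); cv2.imwrite("pics/tug.png",cv2.resize(c["color"][120:290,170:340,::-1],None,fx=3.5,fy=3.5))
E
```

```text
above 2.72 [0.5011 0.0915 0.254 ] F [0.4 0.1 0.1] gap 0.996
False
down 3.57 [0.5012 0.0921 0.1846] F [-1.   0.3 -0.2] gap 1.001
grasp 4.22 [0.5009 0.0926 0.1842] F [-0.5  6.   2.4] gap 0.158
True
tug 4.47 [0.501  0.0927 0.1843] F [ 2.9  1.6 -5.2] gap 0.156
```

View pics/tug.png

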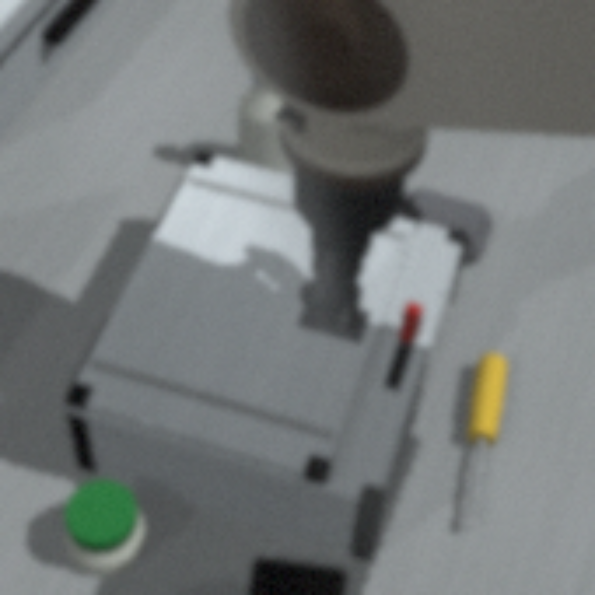

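The fingers hold the grip at about (335,300) and the lid is shut. The stop tripped with no motion because the closing transient was still settling, so this tells me nothing about the catch. I'll let it settle and repeat.

```bash
python3 - <<'E'
from h import *
bot.wait(.4); st("settled")
for th in (.015,.03,.045,.06,.08):
    s=bot.line_to(lid(th),speed=.02,stop_force=9); st((th,s))
    if s or abs(bot.read_force()[2])>12: break
bot.wait(.2); st("end")
E
```

```text
settled 4.92 [0.501  0.0927 0.1842] F [ 4.7  2.3 -3.6] gap 0.156
(0.015, True) 5.13 [0.5015 0.0926 0.1858] F [ 4.1  2.2 -6.6] gap 0.161
end 5.33 [0.5014 0.0926 0.1855] F [ 3.   1.4 -4.8] gap 0.163
```

```bash
python3 - <<'E'
from h import *
for th in np.arange(.015,.085,.007):
    s=bot.line_to(lid(th),speed=.012,stop_force=12); bot.wait(.1); st((round(th,3),s))
    if -bot.read_force()[2]>11: break
E
```

```text
(np.float64(0.015), False) 5.68 [0.5015 0.0926 0.1861] F [ 6.3  6.9 -9.9] gap 0.155
(np.float64(0.022), False) 6.03 [0.5018 0.0926 0.1873] F [ 6.2  6.7 -9.7] gap 0.154
(np.float64(0.029), False) 6.38 [0.5021 0.0926 0.1885] F [ 5.9  6.7 -7.8] gap 0.157
(np.float64(0.036), False) 6.73 [0.5024 0.0927 0.1896] F [ 5.9  6.2 -8.2] gap 0.159
(np.float64(0.043), False) 7.08 [0.5026 0.0927 0.1904] F [  6.6   6.6 -12.3] gap 0.163
```

```bash
python3 - <<'E'
from h import *
for th in (.047,.051,.056):
    s=bot.line_to(lid(th),speed=.012,stop_force=12); bot.wait(.1); st((th,s)); print(lid(th)[2])
    if -bot.read_force()[2]>17: break
E
```

```text
(0.047, False) 7.43 [0.5028 0.0927 0.1912] F [  6.9   6.4 -11.1] gap 0.16
0.19170797331503564
(0.051, False) 7.78 [0.503  0.0927 0.1918] F [  5.8   6.8 -10.5] gap 0.161
0.19235934384623782
(0.056, False) 8.13 [0.5032 0.0927 0.1926] F [ 6.4  6.1 -9.7] gap 0.155
0.19317246770631302
```

The force isn't climbing past the 6 mm play, so the lid looks free. I'll go a little higher and check with a picture that the grip isn't just slipping.

```bash
python3 - <<'E'
from h import *
import cv2
for th in (.065,.08,.1,.12):
    s=bot.line_to(lid(th),speed=.02,stop_force=10); bot.wait(.1); st((th,s))
    if s or -bot.read_force()[2]>16: break
c=capture("side"); cv2.imwrite("pics/tug2.png",cv2.resize(c["color"][120:290,170:340,::-1],None,fx=3.5,fy=3.5))
E
```

```text
(0.065, False) 8.48 [0.5037 0.0928 0.1942] F [ 5.6  6.2 -9.6] gap 0.156
(0.08, False) 8.86 [0.5044 0.0928 0.1967] F [ 3.9  5.9 -7.2] gap 0.156
(0.1, False) 9.28 [0.5054 0.0929 0.1999] F [ 2.9  6.2 -6.4] gap 0.158
(0.12, False) 9.69 [0.5065 0.093  0.203 ] F [ 2.9  6.3 -6.2] gap 0.157
```

View pics/tug2.png

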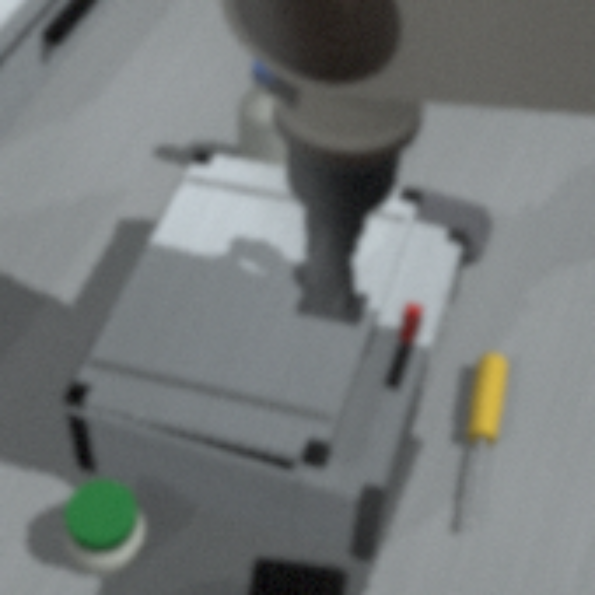

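```bash
python3 - <<'E'
from h import *
d=capture("side")
for th in (0,.035,.08,.12):
    c,s=np.cos(th),np.sin(th); out=[]
    for z in (.0,.012):
        x=-.2; P=[.1+x*c+z*s,.135,.09-x*s+z*c]
        out.append((proj(d["K"],d["cam_to_world"],world(q,P))[0]-[170,120])*3.5)
    print(th,np.round(out).tolist())
E
```

```text
0 [[326.0, 485.0], [327.0, 477.0]]
0.035 [[326.0, 480.0], [327.0, 471.0]]
0.08 [[326.0, 474.0], [326.0, 465.0]]
0.12 [[326.0, 467.0], [325.0, 458.0]]
```

The lid's front corner rose about 17 px. A 0.12 rad opening predicts 18 px and a caught lid about 6 px. So the lid is not caught, the lock stays untouched, and I keep raising to 50°.

```bash
python3 - <<'E'
from h import *
import cv2
assert all(bot.solve_ik(lid(t),O) is not None for t in (.3,.6,.88))
for th in np.linspace(.2,.88,9):
    s=bot.line_to(lid(th),speed=.06,stop_force=20); st((round(th,3),s))
    if s: break
bot.wait(.5); st("end")
for n,sl in(("side",np.s_[70:290,150:370]),("top",np.s_[130:290,150:340])):
    c=capture(n); cv2.imwrite(f"pics/{n}up.png",cv2.resize(c["color"][sl][:,:,::-1],None,fx=2.7,fy=2.7))
E
```

```text
(np.float64(0.2), False) 10.17 [0.5118 0.0935 0.2159] F [-0.1  5.8 -3.2] gap 0.158
(np.float64(0.285), False) 10.56 [0.5184 0.094  0.2287] F [-1.   5.8 -2. ] gap 0.157
(np.float64(0.37), False) 10.95 [0.5261 0.0947 0.2408] F [-2.8  5.  -2.3] gap 0.154
(np.float64(0.455), False) 11.34 [0.5347 0.0954 0.2522] F [-2.6  6.5 -2. ] gap 0.161
(np.float64(0.54), False) 11.73 [0.5444 0.0963 0.263 ] F [-2.5  5.4 -1.5] gap 0.155
(np.float64(0.625), False) 12.12 [0.5549 0.0972 0.2728] F [-3.1  5.8 -2.5] gap 0.157
(np.float64(0.71), False) 12.52 [0.5663 0.0981 0.2817] F [-3.1  5.4 -1.4] gap 0.163
(np.float64(0.795), False) 12.91 [0.5783 0.0992 0.2896] F [-2.9  6.1 -1.5] gap 0.154
(np.float64(0.88), False) 13.3 [0.591  0.1003 0.2965] F [-2.9  5.8 -0.7] gap 0.159
end 13.8 [0.5909 0.1003 0.2965] F [-1.4  5.2 -1.7] gap 0.156
```

View pics/sideup.png

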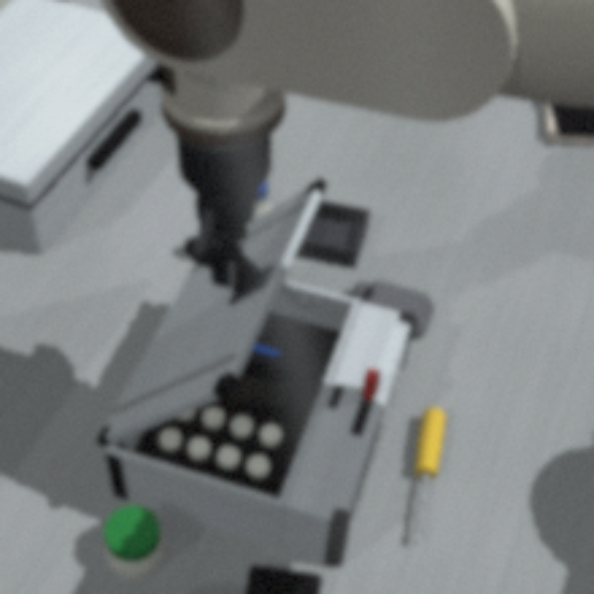

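The lid is open with the fingers on the grip at about (235,265). The inside of the case is visible, the knob is still at the right end, and the bottle, jar, mouse and screwdriver haven't moved. I'll check the lid angle from its corner at (228,388), then hand in.

```bash
python3 - <<'E'
from h import *
d=capture("side")
for th in (.75,.88,1.0):
    c,s=np.cos(th),np.sin(th); print(th,((proj(d["K"],d["cam_to_world"],world(q,[.1-.2*c+.006*s,.135,.09+.2*s+.006*c]))[0]-[150,70])*2.7).round())
st("final"); order.job_done()
E
```

```text
0.75 [247. 403.]
0.88 [224. 384.]
1.0 [201. 367.]
final 13.95 [0.5909 0.1003 0.2965] F [-3.2  5.8 -2.6] gap 0.158
the job is handed in; nothing more can be done
```

The lid was not caught, so I left the red lock alone. I raised the lid by its grip to about 0.86–0.88 rad (around 50°) and handed in at 14.0 s, still holding the grip.

- **Tug:** My first two tugs stopped early because the grip force was still settling, so they told me nothing. A slower lift went past the 6 mm of play at the grip. The force was 8–12 N on the way up and then fell, with no firm stop. That is more than the 2–5 N you gave for a free lid, so I checked with a picture. The lid's front corner had risen about 17 px, against 18 px expected for a free lid and 6 px for a caught one.
- **Last checks:** The lid corner seen in the side view fits about 0.86 rad, against 0.88 rad commanded. The gripper opening is steady at 0.158, which matches the 14 mm grip, and the force on the tool is only a few newtons. In the last side picture the knob is still at its starting end, and the bystanders in that view look unmoved. I did not view the final top picture, so the mug, which is outside that view, is unchecked.

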